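# Uncover the drying pot and hold its bayonet lid at the vent position

## Task

Lift the blue cup off the mouth of the drying pot and set it down gently, upright, on the counter close beside the pot. Then fit the bayonet lid into the pot, lugs down through the notches until its flange sits flat on the rim, and twist it clockwise 45 degrees, half of the way to the lock, so that the orange bar points at the green marks; never let it go on into the lock click. A spring pushes the lid back, so finish while still gripping and holding it there, and leave the tray, headshell, stylus guard and tweezers alone.

Things in the scene. Friction and masses are not known exactly. Their poses are not given: they have to be found in the camera images.
- pot: Drying pot, dark steel cylinder screwed to the counter, 92 mm diameter, 60 mm high. Origin: centre of its underside, z up. Its aluminium mouth is 60 mm in diameter, lip 7 mm thick, with two alike notches at the pot's own +x and -x, 17 mm wide, reaching 39 mm from the axis; open room below. The lid fits either way round; fitted, its origin is on the pot's axis, 40 mm above the pot's origin.
- pot_green (a point): One of the two green rim marks, 43 mm from the pot's axis at the top. White marks are at the notches; green marks 45 degrees clockwise of these seen from above (half-way), red ones 90 degrees clockwise (locked). A fitted lid turns only clockwise (5 degrees play the other way). From about 58 degrees on, spring balls resist and then click it into the lock near 88 degrees.
- follower (a joint): Spring carrier hidden in the pot: 0 at rest, grows (rad) as the lid's lugs push it clockwise. The lugs meet it after about 0.08 rad (0 to 0.15) of lid turn, so it reads about that much less than the lid's turn from the notches: about 0.70 at the half-way position. Spring torque 0.06 N m at rest, 0.11 N m half-way. Hard end at 1.53.
- lid: Bayonet lid, loose, about 0.12 kg, standing on the counter on its plug. Origin: centre of the plug's underside, z up. Plug 56 mm in diameter up to z 20 mm, tapered over the lowest 5; two lugs along the lid's own +x and -x, 12 mm wide, reaching 36 mm from the axis, z 4 to 11 mm; grey flange 72 mm in diameter, z 20 to 26 mm, rests on the pot's lip.
- lid_bar (a point): Centre of the orange grip bar on the lid: on the lid's axis, 39 mm above its origin. Bar along the lid's x axis (over the two lugs), 62 mm long, 14 mm thick (y), z 26 to 52 mm above the lid's origin.
- cup: Blue ceramic cup, about 0.22 kg, empty, 80 mm high, foot 72 mm and rim 80 mm in diameter, at the start standing on the pot's mouth, 60 mm up. Origin: centre of its underside, z up. Its handle is on the cup's own -x side.
- cup_handle (a point): Middle of the cup's handle, an upright bar 10 mm (radial) by 12 mm (tangential): 68 mm from the cup's axis on its -x side, 43 mm above the cup's origin. The bar spans z 14 to 72 mm and joins the wall (25 mm gap) at its top and bottom.
- tray: Green stackable polypropylene tray, 140 x 100 x 30 mm, bystander. Origin: centre of its underside; its long side is along its x.
- headshell: Silver aluminium headshell, about 52 x 18 x 8 mm, lying in the tray, bystander. Origin: centre of its underside.
- guard: Dark hard silicone stylus guard, 24 x 20 x 17 mm, on the counter, bystander. Origin: centre of its underside.
- tweezers: Steel tweezers lying on the counter, 125 mm long along its x, 16 mm wide, 9 mm high, bystander. Origin: centre of its underside.
Things that resemble listed ones, but are neither listed nor needed, are in the scene too. Leave any purple look-alike of the cup alone.

How it is judged:
On the way, in this order (a step that is already met when the one before it is completed fails the run):
1. the cup stands upright on the counter beside the pot, let go (height (world z) of cup between -0.004 and 0.004 m and angle between cup's own z axis and vertical below 0.08 rad and linear speed of cup below 0.03 m/s and contact force between the fingers and cup below 0.1 N and horizontal distance between cup and pot between 0.08 and 0.3 m), for 0.2 s.
2. the lid is inserted: flange down on the pot's rim, lugs below the lip (z of lid in the frame of pot between 0.037 and 0.042 m and horizontal distance between lid and pot below 0.004 m and angle between lid's own z axis and vertical below 0.08 rad), for 0.1 s.
At the end, for the whole second after the job is handed in: Fingers still grip the lid (over 2 N); it is seated (height within 2 mm, axis within 4 mm, level within 4.5 degrees), still, and turned clockwise 36 to 54 degrees from the notches; the cup stands upright and still on the counter, its axis 80 to 300 mm from the pot's (all of step 2 and angle between the x axis of lid and the x axis of pot, either way round between 0.628 and 0.942 rad and value of joint follower above 0.45 rad and angular speed of lid below 0.15 rad/s and contact force between the fingers and lid above 2 N and height (world z) of cup between -0.004 and 0.004 m and angle between cup's own z axis and vertical below 0.08 rad and linear speed of cup below 0.03 m/s and horizontal distance between cup and pot between 0.08 and 0.3 m); the arm keeps its last pose, push and grip.
It fails at once if the lid is turned past 70 degrees in the pot, into the lock (value of joint follower above 1.15 rad).
It fails at once if the cup is tipped more than about 30 degrees (angle between cup's own z axis and vertical above 0.52 rad).
It fails at once if the cup is dropped: it falls onto the counter out of the fingers (height (world z) of cup below 0.03 m and linear speed of cup above 0.5 m/s and contact force between the fingers and cup below 0.1 N).
It fails at once if a bystander is moved by more than 25 mm (distance of any of tray, headshell, guard, tweezers from where it was at the start of the episode above 0.025 m).
It also fails if it takes over 61 s, if anything falls off the work surface, if the arm or the gripper's body presses on something with over 40 N, if the wrist force passes 120 N, or if a joint passes its speed limit or range.

## Robot

A 6-joint arm with a two-finger parallel gripper is mounted at the origin on the work surface. World frame = base frame: x ahead of the robot, y to its left, z up, the work surface at z = 0. Lengths are in m, angles in rad, forces in N, time in s.
With the tool pointing down it reaches from about 0.225 to 0.875 m from the base axis. Payload 3.4 kg.
Tool frame: the origin (TCP) lies between the finger pads; the fingertips stand 25 mm ahead of it and the grasp point (between the pads) lies 6 mm ahead of it (manip.tips_ahead is the distance from the TCP to the fingertips, in m); z points along the fingers, x is the direction in which the jaws open and shut, and the axes are right-handed (so a half turn about z gives the same grasp; the last joint's range is limited). The gripper opens to 85 mm and grips with 20 to 120 N. Pads are 22 mm wide; open, the fingers measure 114 mm over their backs; the gripper's body (76 mm by 85 mm) begins 54 mm behind the grasp point. The pads swing forward as they close: fully open they stand 13 mm farther back than shut.
Start: joints at [0.988, 0.276, 1.505, -0, 1.361, -0.121], TCP at [0.256, 0.515, 0.256] pointing down, gripper open.
Joint ranges: [-2.89, 2.89], [-0.75, 2.08], [0.22, 2.7], [-1.18, 4.32], [0.11, 2.71], [-2.7, 2.7]. Speed limits (rad/s): [2.57, 2.57, 3.14, 3.14, 3.14, 3.14].

## Interface

Orientations are given as a unit quaternion [w, x, y, z].
In Python, from rig import manip gives the robot as it stands. The module is installed in compiled form; this text tells all that it offers.
- The arm moves only by the tool send_rows, never from a script. Its argument "plan" is a list of rows, each an object with "linear": the shift along the tool's x, y, z in m, a list of three; "delta_rot": the turn, a rotation vector about the tool's x, y, z in degrees, a list of three; "fingers": the finger opening in m, from 0 to 0.0854. A call has 1 to 12 rows; each row shifts and turns the pose as measured when the row begins, along the tool's axes as they then stand; what a row does not reach is not made up. A row lasts 1/12 s, in which the tool goes at most 41.7 mm and 7.16 degrees, less where a joint would pass 70% of its speed; a pose out of reach is approached as far as the arm can. A call with a gripper value outside its range is refused whole. The fingers move at their own pace and stop on an object; "force" is the grip in N (left out, the last holds). Time passes only in rows, so rows that do not move let the fingers close. It gives the time, the measured TCP pose, the force and the opening at its end, in the units of the state.
- manip.get_state(): the state, without advancing time (a new reading comes with each control period).
- manip.get_image(name): name is "side" or "top"; returns the picture (400x640x3 uint8, red, green, blue); there is no depth.
- manip.camera_info(name): a dict with "K" (3x3 intrinsics, pixels), "dist" ([k1, k2, p1, p2, k3] as OpenCV has them; the pictures are not rectified), "rvec" (rotation vector, rad) and "tvec" (3), from world to camera coordinates, as OpenCV has them. Camera axes: x right, y down, z forward; pixel columns grow to the right and rows downward; lengths in m; the calibration is good to about 2 mm. A picture is of the moment at which its call begins. camera_info takes no time and is no camera call.
- manip.sign_off(): hands the job in, once; it reports no verdict.
Trained networks look in the newest picture that a camera, given by its name, has taken for a name from the list of things; names that differ only in an ending like _2 or _b are one class to them, and where a whole thing is asked for, a point or a joint stands for the part that bears it (a point fixed in the world has none). Each returns a list of dicts, best first, with "p" (0 to 1); they miss things now and then, are a little off and sometimes report something else, mostly with a low value. They report only what shows in the picture. A call takes as long as a camera call. They do not tell look-alikes from the thing itself.
- manip.find_in(thing, camera): "extent" ([left, top, right, bottom] in pixels, round what is visible of it).
- manip.masks_of(thing, camera): "pixels" (400x640 bool, what is visible of it) and "extent" ([left, top, right, bottom] in pixels, round what is visible of it).
The state is a dict: "clock": time; "qpos": joint angles; "qd": joint speeds; "effort": joint torques, N m; "position": TCP position; "ee_rot": TCP orientation; "contact_force": force on the tool from outside, world axes, zero at the start; "moment": the same for the moment, N m; "width": finger opening in m.
Only numpy, scipy, OpenCV 4.12 (cv2) and the standard library are available. Lean on these libraries where they do the work, as an engineer would, in place of code of your own. Each camera call takes 0.05 s, during which the arm holds its last target. There are 200 camera calls.

## Working session

There is one attempt and no reset: what is moved stays moved. The work goes in short steps, Python scripts to look and compute and a tool call to move; the robot and the scene stay as the last step left them, time stands still between calls to the robot, and variables do not carry over. Pictures are saved under pics/ and viewed, about 8 in all and at most 12, crops included, and the job is handed in when it is done.

Besides the shell and the picture viewer there is one more tool, called as name(argument=value, ...), one argument or row to a line, values as JSON. send_rows: Moves the arm, as the interface text tells. Its arguments: {"type":"object","properties":{"plan":{"type":"array","items":{"type":"object","properties":{"linear":{"type":"array","items":{"type":"number"}},"delta_rot":{"type":"array","items":{"type":"number"}},"fingers":{"type":"number"}}}},"force":{"type":"number"}},"required":["plan"]}

```bash
mkdir -p pics; cat > h.py <<'E'
import numpy as np, cv2
from rig import manip
def cam(n):
    c=manip.camera_info(n); return [np.array(c[k],float) for k in("K","dist","rvec","tvec")]
def ray(n,uv):
    K,d,r,t=cam(n); p=cv2.undistortPoints(np.array(uv,float).reshape(-1,1,2),K,d).reshape(-1,2)
    R=cv2.Rodrigues(r)[0]; return -R.T@t.ravel(), np.c_[p,np.ones(len(p))]@R
def onz(n,uv,z):
    o,D=ray(n,uv); return o+D*((z-o[2])/D[:,2])[:,None]
def proj(n,P):
    K,d,r,t=cam(n); return cv2.projectPoints(np.array(P,float).reshape(-1,3),r,t,K,d)[0].reshape(-1,2)
def save(n,f):
    im=manip.get_image(n); cv2.imwrite(f,im[:,:,::-1]); return im
E
python3 - <<'E'
from h import *
a=save("top","pics/top0.png");b=save("side","pics/side0.png")
for n in("top","side"):
    print(n,"cam at",ray(n,[[320,200]])[0].round(3))
    for t in("pot","lid","lid_bar","cup","cup_handle","pot_green","tray","guard","tweezers"):
        print(t,[(np.round(r["extent"]).tolist(),round(r["p"],2)) for r in manip.find_in(t,n)][:4])
s=manip.get_state();print(s["ee_rot"],s["position"],s["clock"])
E
```

```text
top cam at [ 0.474 -0.006  1.136]
pot [([274.0, 191.0, 319.0, 223.0], 0.96)]
lid [([161.0, 242.0, 195.0, 275.0], 0.6)]
lid_bar [([158.0, 245.0, 192.0, 276.0], 0.73)]
cup [([154.0, 128.0, 211.0, 174.0], 0.89), ([333.0, 223.0, 375.0, 272.0], 0.86), ([267.0, 170.0, 307.0, 227.0], 0.6)]
cup_handle [([332.0, 226.0, 377.0, 270.0], 0.95), ([264.0, 171.0, 308.0, 228.0], 0.93), ([154.0, 128.0, 210.0, 168.0], 0.83)]
pot_green [([272.0, 182.0, 316.0, 221.0], 0.64)]
tray [([403.0, 210.0, 458.0, 284.0], 0.97), ([366.0, 128.0, 374.0, 141.0], 0.75)]
guard []
tweezers [([234.0, 116.0, 288.0, 135.0], 0.52)]
side cam at [ 0.353 -0.745  0.655]
pot [([292.0, 185.0, 337.0, 229.0], 0.92), ([213.0, 148.0, 242.0, 173.0], 0.64)]
lid [([212.0, 149.0, 243.0, 174.0], 0.59), ([284.0, 146.0, 335.0, 198.0], 0.4)]
lid_bar [([213.0, 148.0, 244.0, 171.0], 0.72)]
cup [([302.0, 114.0, 331.0, 151.0], 0.88), ([284.0, 149.0, 335.0, 198.0], 0.86)]
cup_handle [([299.0, 114.0, 330.0, 145.0], 0.84), ([285.0, 143.0, 333.0, 199.0], 0.82), ([268.0, 221.0, 310.0, 288.0], 0.69)]
pot_green [([292.0, 184.0, 338.0, 230.0], 0.56)]
tray [([267.0, 287.0, 382.0, 380.0], 0.6)]
guard [([412.0, 234.0, 424.0, 252.0], 0.49)]
tweezers [([361.0, 162.0, 393.0, 192.0], 0.49)]
[-3.13305068e-05  8.50177732e-01  5.26495789e-01  8.37929619e-05] [0.25624714 0.51479416 0.25636323] 1.0
```

View pics/top0.png

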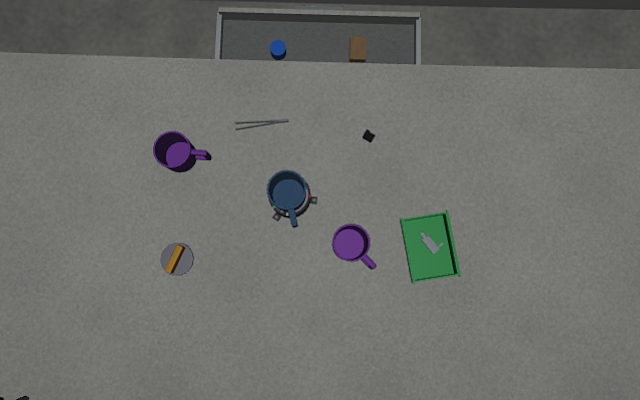

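View pics/side0.png

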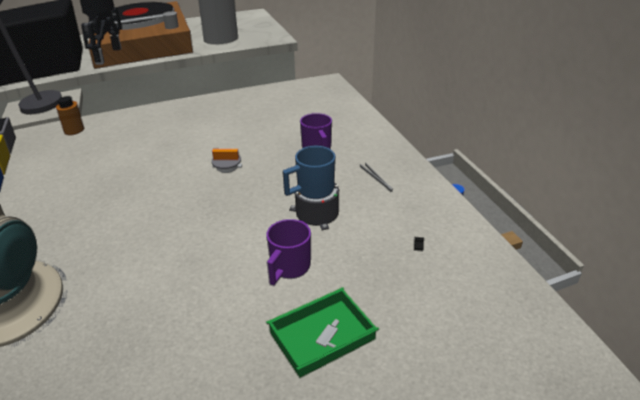

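```bash
cat >> h.py <<'E'
from scipy.optimize import minimize
A=np.linspace(0,2*np.pi,40,endpoint=False)
def circ(r,z,ax=0,ay=0): return np.c_[r*np.cos(A)+ax,r*np.sin(A)+ay,0*A+z]
def box(x0,x1,y0,y1,z0,z1): return np.array([[x,y,z] for x in(x0,x1) for y in(y0,y1) for z in(z0,z1)],float)
CUP=[np.r_[circ(.036,0),circ(.04,.08)],box(-.073,-.063,-.006,.006,.014,.072),box(-.073,-.035,-.006,.006,.062,.072),box(-.073,-.035,-.006,.006,.014,.024)]
LID=[np.r_[circ(.036,.02),circ(.036,.026)],circ(.028,0.0),np.r_[box(-.031,.031,-.007,.007,.026,.052)]]
def sil(n,parts,p,z,S=4):
    x,y,a=p; R=np.array([[np.cos(a),-np.sin(a),0],[np.sin(a),np.cos(a),0],[0,0,1]])
    m=np.zeros((400*S,640*S),np.uint8)
    for q in parts:
        h=cv2.convexHull(np.float32(proj(n,q@R.T+[x,y,z])*S+(S-1)/2)); cv2.fillConvexPoly(m,np.int32(np.round(h)),1)
    return cv2.resize(m*1.0,(640,400),interpolation=cv2.INTER_AREA)
def fit(parts,masks,p0,z,free=3):
    def cost(q):
        p=np.array(p0,float); p[:]=q; c=0
        for n,m in masks.items():
            s=sil(n,parts,p,z); c+=np.abs(s-m).sum()/m.sum()
        return c
    sx=np.array(p0)+np.array([[0,0,0],[.012,0,0],[0,.012,0],[0,0,.3]])
    r=minimize(cost,p0,method="Nelder-Mead",options=dict(initial_simplex=sx,maxfev=200,xatol=2e-4,fatol=1e-4)); return r.x,r.fun
def hsv(im): return cv2.cvtColor(im,cv2.COLOR_RGB2HSV)
def near(m,c,r):
    v,u=np.mgrid[:400,:640]; return m&(np.hypot(u-c[0],v-c[1])<r)
E
python3 - <<'E'
from h import *
M={}
for n,c,r in(("top",(289,198),38),("side",(313,172),38)):
    im=cv2.imread(f"pics/{n}0.png")[:,:,::-1].copy(); H=hsv(im)
    m=near((H[...,0]>95)&(H[...,0]<118)&(H[...,1]>70),c,r); M[n]=m; print(n,m.sum(),np.argwhere(m).min(0),np.argwhere(m).max(0))
g=onz("top",[[288,190]],.14)[0]; print(g)
hx=onz("top",[[293,218]],.11)[0]; yaw=np.arctan2(*(g-hx)[[1,0]])
for k in(("top","side"),("top",),("side",)):
    print(k,fit(CUP,{n:M[n] for n in k},[g[0],g[1],yaw],.06))
for t,uv,z in(("lid",(176,259),.03),("purple",(350,243),.08),("purple2",(173,150),.08),("tray",(430,245),.03),("pot",(293,207),.0),("tw",(262,124),0)): print(t,onz("top",[uv],z)[0].round(3))
from scipy.spatial.transform import Rotation as R
print(R.from_quat(np.roll(manip.get_state()["ee_rot"],-1)).as_matrix().round(3))
E
```

```text
top 1367 [170 267] [226 311]
side 1972 [145 283] [197 334]
[0.62261056 0.04861585 0.14      ]
('top', 'side') (array([0.62372044, 0.05265848, 0.26109913]), np.float64(0.2060813022772361))
('top',) (array([0.62364025, 0.05179578, 0.24578506]), np.float64(0.06158558888076079))
('side',) (array([0.62469851, 0.0573778 , 0.30629913]), np.float64(0.12230603448275862))
lid [0.481 0.292 0.03 ]
purple [ 0.524 -0.081  0.08 ]
purple2 [0.711 0.299 0.08 ]
tray [ 0.527 -0.259  0.03 ]
pot [0.605 0.044 0.   ]
tw [0.796 0.121 0.   ]
[[ 0.446  0.895  0.   ]
 [ 0.895 -0.446  0.   ]
 [ 0.     0.    -1.   ]]
```

```bash
cat >> h.py <<'E'
import json
from scipy.spatial.transform import Rotation as Ro
def tool():
    s=manip.get_state(); m=Ro.from_quat(np.roll(s["ee_rot"],-1)).as_matrix(); return np.array(s["position"]),m,s
def go(P,ang,n,f,st=None):
    """ang deg: world heading of tool x (tool down)"""
    p,m,s=tool() if st is None else (*st,None)
    a0=np.degrees(np.arctan2(m[1,0],m[0,0])); d=(ang-a0+180)%360-180
    print("from",p.round(4),"a",round(a0,2),"z-axis",m[:,2].round(4),"turn",round(d,2)); rows=[]
    for i in range(n):
        a=np.radians(a0+d*i/n); x=np.array([np.cos(a),np.sin(a),0]); y=np.array([np.sin(a),-np.cos(a),0])
        v=(np.array(P)-p)/n
        rows.append(dict(linear=[round(float(q),4) for q in(v@x,v@y,-v[2])],delta_rot=[0,0,round(-d/n,2)],fingers=f))
    print(json.dumps(rows))
E
python3 - <<'E'
from h import *
go([.553,.034,.24],104.5,18,.045)
E
```

```text
from [0.2562 0.5148 0.2564] a 63.54 z-axis [ 1.e-04  1.e-04 -1.e+00] turn 40.96
[{"linear": [-0.0166, 0.0267, 0.0009], "delta_rot": [0, 0, -2.28], "fingers": 0.045}, {"linear": [-0.0176, 0.026, 0.0009], "delta_rot": [0, 0, -2.28], "fingers": 0.045}, {"linear": [-0.0186, 0.0253, 0.0009], "delta_rot": [0, 0, -2.28], "fingers": 0.045}, {"linear": [-0.0196, 0.0245, 0.0009], "delta_rot": [0, 0, -2.28], "fingers": 0.045}, {"linear": [-0.0206, 0.0237, 0.0009], "delta_rot": [0, 0, -2.28], "fingers": 0.045}, {"linear": [-0.0215, 0.0229, 0.0009], "delta_rot": [0, 0, -2.28], "fingers": 0.045}, {"linear": [-0.0224, 0.022, 0.0009], "delta_rot": [0, 0, -2.28], "fingers": 0.045}, {"linear": [-0.0232, 0.0211, 0.0009], "delta_rot": [0, 0, -2.28], "fingers": 0.045}, {"linear": [-0.0241, 0.0202, 0.0009], "delta_rot": [0, 0, -2.28], "fingers": 0.045}, {"linear": [-0.0248, 0.0192, 0.0009], "delta_rot": [0, 0, -2.28], "fingers": 0.045}, {"linear": [-0.0256, 0.0182, 0.0009], "delta_rot": [0, 0, -2.28], "fingers": 0.045}, {"linear": [-0.0263, 0.0171, 0.0009], "delta_rot": [0, 0, -2.28], "fingers": 0.045}, {"linear": [-0.027, 0.0161, 0.0009], "delta_rot": [0, 0, -2.28], "fingers": 0.045}, {"linear": [-0.0276, 0.015, 0.0009], "delta_rot": [0, 0, -2.28], "fingers": 0.045}, {"linear": [-0.0281, 0.0139, 0.0009], "delta_rot": [0, 0, -2.28], "fingers": 0.045}, {"linear": [-0.0287, 0.0128, 0.0009], "delta_rot": [0, 0, -2.28], "fingers": 0.045}, {"linear": [-0.0292, 0.0116, 0.0009], "delta_rot": [0, 0, -2.28], "fingers": 0.045}, {"linear": [-0.0296, 0.0105, 0.0009], "delta_rot": [0, 0, -2.28], "fingers": 0.045}]
```

send_rows(
  plan=[
    {"linear":[-0.017,0.026,0.001],"delta_rot":[0,0,-2.3],"fingers":0.045},
    {"linear":[-0.018,0.026,0.001],"delta_rot":[0,0,-2.3],"fingers":0.045},
    {"linear":[-0.019,0.025,0.001],"delta_rot":[0,0,-2.3],"fingers":0.045},
    {"linear":[-0.02,0.024,0.001],"delta_rot":[0,0,-2.3],"fingers":0.045},
    {"linear":[-0.021,0.024,0.001],"delta_rot":[0,0,-2.3],"fingers":0.045},
    {"linear":[-0.022,0.023,0.001],"delta_rot":[0,0,-2.3],"fingers":0.045},
    {"linear":[-0.022,0.022,0.001],"delta_rot":[0,0,-2.3],"fingers":0.045},
    {"linear":[-0.023,0.021,0.001],"delta_rot":[0,0,-2.3],"fingers":0.045},
    {"linear":[-0.024,0.02,0.001],"delta_rot":[0,0,-2.3],"fingers":0.045},
    {"linear":[-0.025,0.019,0.001],"delta_rot":[0,0,-2.3],"fingers":0.045},
    {"linear":[-0.026,0.018,0.001],"delta_rot":[0,0,-2.3],"fingers":0.045},
    {"linear":[-0.026,0.017,0.001],"delta_rot":[0,0,-2.3],"fingers":0.045},
  ],
)

```text
clock: 2.0
position: [0.4618, 0.1889, 0.2435]
ee_rot: [-0.001, 0.687, 0.727, 0.004]
contact_force: [0.7, -0.1, 0.4]
width: 0.045
```

```bash
python3 - <<'E'
from h import *
go([.557,.035,.19],104.5,8,.045)
E
```

```text
from [0.4618 0.1889 0.2435] a 93.2 z-axis [ 0.0031  0.0069 -1.    ] turn 11.3
[{"linear": [-0.0199, 0.0108, 0.0067], "delta_rot": [0, 0, -1.41], "fingers": 0.045}, {"linear": [-0.0201, 0.0103, 0.0067], "delta_rot": [0, 0, -1.41], "fingers": 0.045}, {"linear": [-0.0204, 0.0098, 0.0067], "delta_rot": [0, 0, -1.41], "fingers": 0.045}, {"linear": [-0.0206, 0.0093, 0.0067], "delta_rot": [0, 0, -1.41], "fingers": 0.045}, {"linear": [-0.0208, 0.0088, 0.0067], "delta_rot": [0, 0, -1.41], "fingers": 0.045}, {"linear": [-0.0211, 0.0083, 0.0067], "delta_rot": [0, 0, -1.41], "fingers": 0.045}, {"linear": [-0.0212, 0.0078, 0.0067], "delta_rot": [0, 0, -1.41], "fingers": 0.045}, {"linear": [-0.0214, 0.0072, 0.0067], "delta_rot": [0, 0, -1.41], "fingers": 0.045}]
```

send_rows(
  plan=[
    {"linear":[-0.02,0.011,0.007],"delta_rot":[0,0,-1.5],"fingers":0.045},
    {"linear":[-0.02,0.01,0.007],"delta_rot":[0,0,-1.5],"fingers":0.045},
    {"linear":[-0.02,0.01,0.007],"delta_rot":[0,0,-1.5],"fingers":0.045},
    {"linear":[-0.021,0.009,0.007],"delta_rot":[0,0,-1.5],"fingers":0.045},
    {"linear":[-0.021,0.009,0.007],"delta_rot":[0,0,-1.5],"fingers":0.045},
    {"linear":[-0.021,0.008,0.007],"delta_rot":[0,0,-1.5],"fingers":0.045},
    {"linear":[-0.021,0.008,0.007],"delta_rot":[0,0,-1.5],"fingers":0.045},
    {"linear":[-0.021,0.007,0.007],"delta_rot":[0,0,-1.5],"fingers":0.045},
    {"linear":[0,0,0],"delta_rot":[0,0,0],"fingers":0.045},
  ],
)

```text
clock: 2.75
position: [0.5671, 0.0224, 0.1862]
ee_rot: [0.003, 0.605, 0.796, 0.005]
contact_force: [0.4, 0.6, 0.2]
width: 0.0453
```

```bash
cat >> h.py <<'E'
def level(ang):
    """rotvec deg in tool axes to reach tool-down with heading ang"""
    p,m,s=tool(); a=np.radians(ang); T=np.array([[np.cos(a),np.sin(a),0],[np.sin(a),-np.cos(a),0],[0,0,-1]])
    v=Ro.from_matrix(m.T@T).as_rotvec(degrees=True); return v.round(2)
def tgt(P,ang):
    p,m,s=tool(); print("pos",p.round(4),"lin",(m.T@(np.array(P)-p)).round(4),"rot",level(ang),"F",np.round(s["contact_force"],1),"M",np.round(s["moment"],2),"w",round(s["width"],4),"t",s["clock"])
E
python3 - <<'E'
from h import *
tgt([.557,.035,.114],104.5)
a=save("top","pics/top1.png");b=save("side","pics/side1.png")
cv2.imwrite("pics/c1.png",np.hstack([cv2.resize(x[:,:,::-1],None,fx=5,fy=5,interpolation=cv2.INTER_CUBIC) for x in(a[160:255,255:330],b[110:205,270:345])]))
E
```

```text
pos [0.5671 0.0224 0.1862] lin [ 0.0147 -0.0072  0.0721] rot [ 0.69 -0.12  1.  ] F [0.4 0.6 0.2] M [ 0.02 -0.01  0.  ] w 0.0453 t 2.75
```

View pics/c1.png

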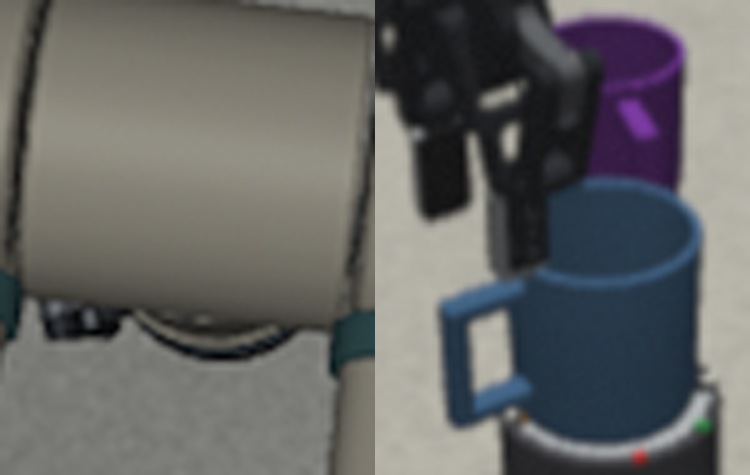

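send_rows(
  plan=[
    {"linear":[0.008,-0.004,0],"delta_rot":[0.7,-0.1,1.0],"fingers":0.045},
    {"linear":[0.007,-0.004,0.005],"delta_rot":[0,0,0],"fingers":0.045},
    {"linear":[0,0,0],"delta_rot":[0,0,0],"fingers":0.045},
  ],
)

```text
clock: 3.1
position: [0.5522, 0.0398, 0.1825]
ee_rot: [-0.002, 0.613, 0.79, 0.001]
contact_force: [-0.2, -0.8, -0.6]
width: 0.0448
```

```bash
python3 - <<'E'
from h import *
tgt([.557,.035,.114],104.5)
E
```

```text
pos [0.5522 0.0398 0.1825] lin [-0.0061  0.0036  0.0684] rot [-0.05 -0.27 -0.06] F [-0.2 -0.8 -0.6] M [-0.05  0.04 -0.04] w 0.0448 t 3.1
```

send_rows(
  plan=[
    {"linear":[-0.003,0.001,0.004],"delta_rot":[0,0,0],"fingers":0.045},
    {"linear":[-0.002,0.001,0.006],"delta_rot":[0,0,0],"fingers":0.045},
    {"linear":[0,0,0.008],"delta_rot":[0,0,0],"fingers":0.045},
    {"linear":[0,0,0],"delta_rot":[0,0,0],"fingers":0.045},
  ],
)

```text
clock: 3.43
position: [0.5547, 0.0374, 0.164]
ee_rot: [-0.001, 0.611, 0.792, 0.002]
contact_force: [-0.2, 0.0, -0.2]
width: 0.0445
```

```bash
python3 - <<'E'
from h import *
tgt([.557,.035,.114],104.5)
E
```

```text
pos [0.5547 0.0374 0.164 ] lin [-0.0031  0.0016  0.05  ] rot [ 0.1  -0.23  0.21] F [-0.2  0.  -0.2] M [0.01 0.01 0.01] w 0.0445 t 3.4333
```

Close on the handle.

send_rows(
  plan=[
    {"linear":[-0.002,0.001,0.008],"delta_rot":[0,0,0],"fingers":0.045},
    {"linear":[-0.001,0,0.01],"delta_rot":[0,0,0],"fingers":0.045},
    {"linear":[0,0,0.01],"delta_rot":[0,0,0],"fingers":0.045},
    {"linear":[0,0,0.01],"delta_rot":[0,0,0],"fingers":0.045},
    {"linear":[0,0,0.007],"delta_rot":[0,0,0],"fingers":0.045},
    {"linear":[0,0,0],"delta_rot":[0,0,0],"fingers":0.045},
  ],
)

```text
clock: 3.93
position: [0.5567, 0.0338, 0.1132]
ee_rot: [-0.002, 0.611, 0.792, 0.001]
contact_force: [-0.0, -0.8, 0.7]
width: 0.0451
```

```bash
python3 - <<'E'
from h import *
tgt([.557,.035,.114],104.5)
a=save("side","pics/side2.png")
cv2.imwrite("pics/c2.png",cv2.resize(a[110:240,260:360][:,:,::-1],None,fx=4.5,fy=4.5,interpolation=cv2.INTER_CUBIC))
E
```

```text
pos [0.5567 0.0338 0.1132] lin [ 0.0011  0.0006 -0.0008] rot [ 0.02 -0.24  0.17] F [-0.  -0.8  0.7] M [ 0.02 -0.03  0.06] w 0.0451 t 3.9333
```

View pics/c2.png

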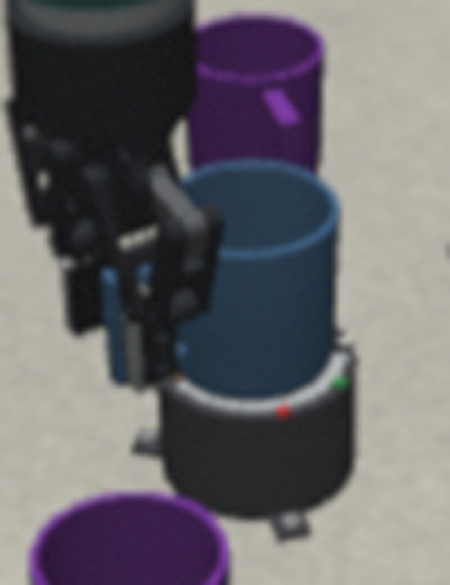

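send_rows(
  plan=[
    {"linear":[0,0,0],"delta_rot":[0,0,0],"fingers":0.0},
    {"linear":[0,0,0],"delta_rot":[0,0,0],"fingers":0.0},
    {"linear":[0,0,0],"delta_rot":[0,0,0],"fingers":0.0},
    {"linear":[0,0,0],"delta_rot":[0,0,0],"fingers":0.0},
    {"linear":[0,0,0],"delta_rot":[0,0,0],"fingers":0.0},
  ],
  force=90,
)

```text
clock: 4.4
position: [0.5576, 0.0337, 0.1146]
ee_rot: [-0.001, 0.611, 0.792, 0.002]
contact_force: [-0.0, -0.4, -2.6]
width: 0.0106
```

send_rows(
  plan=[
    {"linear":[0,0,-0.004],"delta_rot":[0,0,0],"fingers":0.0},
    {"linear":[0,0,-0.004],"delta_rot":[0,0,0],"fingers":0.0},
    {"linear":[0,0,-0.006],"delta_rot":[0,0,0],"fingers":0.0},
    {"linear":[0,0,-0.006],"delta_rot":[0,0,0],"fingers":0.0},
    {"linear":[0,0,-0.003],"delta_rot":[0,0,0],"fingers":0.0},
    {"linear":[0,0,0],"delta_rot":[0,0,0],"fingers":0.0},
  ],
)

```text
clock: 4.9
position: [0.5571, 0.0335, 0.1403]
ee_rot: [-0.001, 0.611, 0.792, 0.002]
contact_force: [0.3, -0.3, -2.3]
width: 0.0105
```

```bash
python3 - <<'E'
from h import *
tgt([.557,.035,.15],104.5)
a=save("side","pics/side3.png")
cv2.imwrite("pics/c3.png",cv2.resize(a[110:240,250:370][:,:,::-1],None,fx=4.5,fy=4.5,interpolation=cv2.INTER_CUBIC))
E
```

```text
pos [0.5571 0.0335 0.1403] lin [ 0.0015  0.0003 -0.0097] rot [ 0.1  -0.2   0.18] F [ 0.3 -0.3 -2.3] M [-0.01  0.09 -0.03] w 0.0105 t 4.9
```

View pics/c3.png

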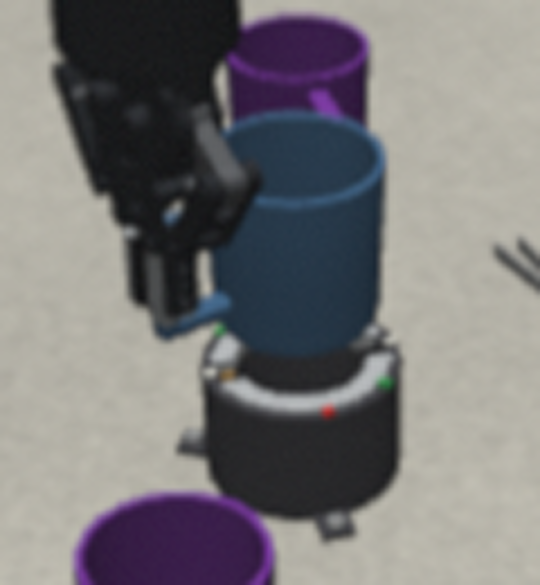

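send_rows(
  plan=[
    {"linear":[0.004,0,-0.004],"delta_rot":[0,0,0],"fingers":0.0},
    {"linear":[0.008,0,-0.003],"delta_rot":[0,0,0],"fingers":0.0},
    {"linear":[0.014,0.0005,0],"delta_rot":[0,0,0],"fingers":0.0},
    {"linear":[0.016,0.0005,0],"delta_rot":[0,0,0],"fingers":0.0},
    {"linear":[0.016,0.0005,0],"delta_rot":[0,0,0],"fingers":0.0},
    {"linear":[0.016,0.0005,0],"delta_rot":[0,0,0],"fingers":0.0},
    {"linear":[0.016,0.0005,0],"delta_rot":[0,0,0],"fingers":0.0},
    {"linear":[0.016,0.0005,0],"delta_rot":[0,0,0],"fingers":0.0},
    {"linear":[0.014,0.0005,0],"delta_rot":[0,0,0],"fingers":0.0},
    {"linear":[0.008,0,0],"delta_rot":[0,0,0],"fingers":0.0},
    {"linear":[0.004,0,0.002],"delta_rot":[0,0,0],"fingers":0.0},
    {"linear":[0,0,0.004],"delta_rot":[0,0,0],"fingers":0.0},
  ],
)

```text
clock: 5.95
position: [0.5231, 0.1732, 0.1436]
ee_rot: [-0.002, 0.611, 0.791, 0.003]
contact_force: [0.0, -0.8, -1.5]
width: 0.0107
```

```bash
python3 - <<'E'
from h import *
tgt([.527,.1635,.0565],104.5)
E
```

```text
pos [0.5231 0.1732 0.1436] lin [-0.011   0.0012  0.087 ] rot [ 0.09 -0.36  0.13] F [ 0.  -0.8 -1.5] M [-0.05  0.09  0.  ] w 0.0107 t 5.95
```

send_rows(
  plan=[
    {"linear":[0,0,0.006],"delta_rot":[0,0,0],"fingers":0.0},
    {"linear":[0,0,0.01],"delta_rot":[0,0,0],"fingers":0.0},
    {"linear":[0,0,0.014],"delta_rot":[0,0,0],"fingers":0.0},
    {"linear":[0,0,0.014],"delta_rot":[0,0,0],"fingers":0.0},
    {"linear":[0,0,0.012],"delta_rot":[0,0,0],"fingers":0.0},
    {"linear":[0,0,0.01],"delta_rot":[0,0,0],"fingers":0.0},
    {"linear":[0,0,0.006],"delta_rot":[0,0,0],"fingers":0.0},
    {"linear":[0,0,0.003],"delta_rot":[0,0,0],"fingers":0.0},
    {"linear":[0,0,0.001],"delta_rot":[0,0,0],"fingers":0.0},
    {"linear":[0,0,0],"delta_rot":[0,0,0],"fingers":0.0},
  ],
)

```text
clock: 6.78
position: [0.5224, 0.1674, 0.0573]
ee_rot: [-0.003, 0.614, 0.79, -0.001]
contact_force: [0.5, -0.0, -1.3]
width: 0.0109
```

```bash
python3 - <<'E'
from h import *
tgt([.523,.173,.0555],104.5)
E
```

```text
pos [0.5224 0.1674 0.0573] lin [0.0052 0.0019 0.0018] rot [-0.28 -0.22 -0.22] F [ 0.5 -0.  -1.3] M [-0.05  0.07  0.04] w 0.0109 t 6.7833
```

send_rows(
  plan=[
    {"linear":[0,0,0.001],"delta_rot":[0,0,0],"fingers":0.0},
    {"linear":[0,0,0.001],"delta_rot":[0,0,0],"fingers":0.0},
    {"linear":[0,0,0.001],"delta_rot":[0,0,0],"fingers":0.0},
    {"linear":[0,0,0.0005],"delta_rot":[0,0,0],"fingers":0.0},
  ],
)

```text
clock: 7.12
position: [0.524, 0.1674, 0.0551]
ee_rot: [-0.002, 0.614, 0.789, 0.001]
contact_force: [-0.7, 0.2, -1.4]
width: 0.0109
```

```bash
python3 - <<'E'
from h import *
tgt([.523,.173,.0546],104.5)
E
```

```text
pos [0.524  0.1674 0.0551] lin [0.0057 0.0004 0.0005] rot [-0.05 -0.2  -0.24] F [-0.7  0.2 -1.4] M [-0.07  0.08  0.02] w 0.0109 t 7.1167
```

send_rows(
  plan=[
    {"linear":[0,0,0.001],"delta_rot":[0,0,0],"fingers":0.0},
    {"linear":[0,0,0.001],"delta_rot":[0,0,0],"fingers":0.0},
    {"linear":[0,0,0.001],"delta_rot":[0,0,0],"fingers":0.0},
    {"linear":[0,0,0],"delta_rot":[0,0,0],"fingers":0.0},
  ],
)

```text
clock: 7.45
position: [0.5244, 0.1677, 0.0545]
ee_rot: [-0.001, 0.614, 0.79, 0.002]
contact_force: [-1.1, 0.8, -2.2]
width: 0.011
```

```bash
python3 - <<'E'
from h import *
tgt([.523,.173,.0546],104.5)
E
```

```text
pos [0.5244 0.1677 0.0545] lin [ 0.0055 -0.     -0.0001] rot [ 0.1  -0.17 -0.19] F [-1.1  0.8 -2.2] M [ 0.02  0.13 -0.01] w 0.011 t 7.45
```

send_rows(
  plan=[
    {"linear":[0,0,0.0015],"delta_rot":[0,0,0],"fingers":0.0},
    {"linear":[0,0,0.002],"delta_rot":[0,0,0],"fingers":0.0},
    {"linear":[0,0,0.002],"delta_rot":[0,0,0],"fingers":0.0},
  ],
)

```text
clock: 7.7
position: [0.5244, 0.1678, 0.0538]
ee_rot: [0.0, 0.613, 0.79, 0.002]
contact_force: [-5.5, -1.0, 15.0]
width: 0.0105
```

```bash
python3 - <<'E'
from h import *
tgt([.523,.173,.0546],104.5)
a=save("side","pics/side4.png")
cv2.imwrite("pics/c4.png",cv2.resize(a[90:240,200:370][:,:,::-1],None,fx=4,fy=4,interpolation=cv2.INTER_CUBIC))
E
```

```text
pos [0.5244 0.1678 0.0538] lin [ 0.0054 -0.0001 -0.0008] rot [ 0.22 -0.14 -0.15] F [-5.5 -1.  15. ] M [-0.25  0.52 -0.  ] w 0.0105 t 7.7
```

View pics/c4.png

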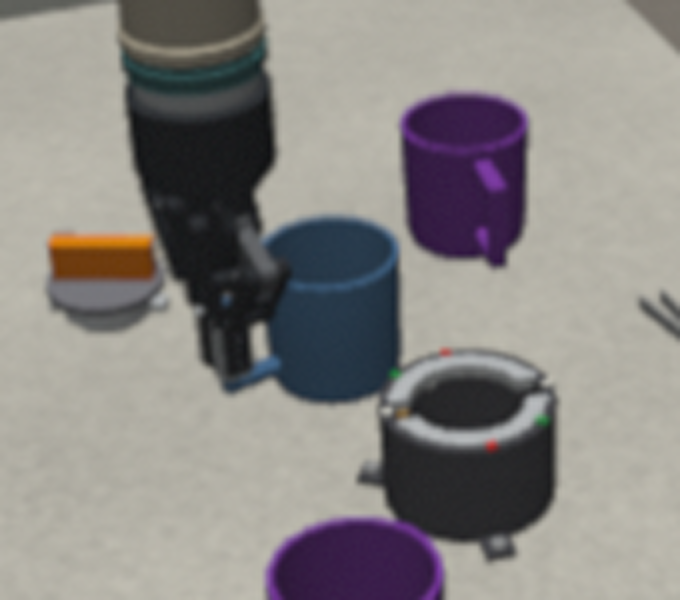

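send_rows(
  plan=[
    {"linear":[0,0,-0.0005],"delta_rot":[0,0,0],"fingers":0.0},
    {"linear":[0,0,0],"delta_rot":[0,0,0],"fingers":0.03},
    {"linear":[0,0,0],"delta_rot":[0,0,0],"fingers":0.045},
    {"linear":[0,0,0],"delta_rot":[0,0,0],"fingers":0.045},
    {"linear":[0,0,-0.006],"delta_rot":[0,0,0],"fingers":0.045},
    {"linear":[0,0,-0.01],"delta_rot":[0,0,0],"fingers":0.045},
    {"linear":[0,0,-0.016],"delta_rot":[0,0,0],"fingers":0.045},
    {"linear":[0,0,-0.02],"delta_rot":[0,0,0],"fingers":0.045},
    {"linear":[0,0,-0.025],"delta_rot":[0,0,0],"fingers":0.045},
    {"linear":[0,0,-0.025],"delta_rot":[0,0,0],"fingers":0.045},
    {"linear":[-0.01,-0.02,-0.02],"delta_rot":[0,0,0],"fingers":0.045},
    {"linear":[-0.01,-0.02,-0.01],"delta_rot":[0,0,0],"fingers":0.045},
  ],
)

```text
clock: 8.75
position: [0.493, 0.1396, 0.1935]
ee_rot: [0.001, 0.612, 0.791, 0.004]
contact_force: [0.0, 0.2, -0.5]
width: 0.0451
```

```bash
python3 - <<'E'
from h import *
tgt([.481,.292,.15],104.5)
a=save("top","pics/top5.png");b=save("side","pics/side5.png")
z=lambda x:cv2.resize(x[:,:,::-1],None,fx=5,fy=5,interpolation=cv2.INTER_CUBIC)
cv2.imwrite("pics/c5.png",np.hstack([cv2.resize(z(a[165:285,150:330])  ,(540,360)),cv2.resize(z(b[165:225,285:345]),(260,360),interpolation=cv2.INTER_AREA)]))
# lid from initial (unobstructed) pictures
M={}
for n,c in(("top",(176,259)),("side",(226,160))):
    r=[q for q in manip.masks_of("lid",n)]
    for q in r[:3]: print(n,np.round(q["extent"]),q["p"],q["pixels"].sum())
E
```

```text
pos [0.493  0.1396 0.1935] lin [0.1505 0.0262 0.0441] rot [ 0.38 -0.19 -0.03] F [ 0.   0.2 -0.5] M [-0.01 -0.08  0.  ] w 0.0451 t 8.75
side [212. 150. 241. 174.] 0.55 626
```

View pics/c5.png

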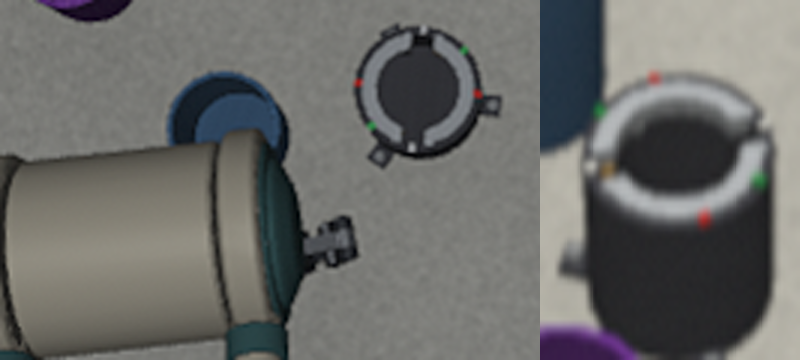

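```bash
python3 - <<'E'
from h import *
from scipy.optimize import least_squares
im=cv2.imread("pics/top5.png")[:,:,::-1].copy(); H=hsv(im).astype(int); S,V=H[...,1],H[...,2]
def cen(c,hue):
    w=near(np.ones((400,640),bool),c,5)*np.where((np.minimum(abs(H[...,0]-hue),180-abs(H[...,0]-hue))<18),np.maximum(S-60,0)*V/255.,0)
    v,u=np.mgrid[:400,:640]; return [(w*u).sum()/w.sum(),(w*v).sum()/w.sum()]
pts=[cen((269.7,192.7),0),cen((309.3,196.3),0),cen((304.7,181.7),60),cen((274.3,207),60)]
# angles in pot frame: white 0/180, green -45, red -90
def model(p,n="top"):
    a=p[2]+np.radians([90,-90,-45,135]); return proj(n,np.c_[p[0]+.043*np.cos(a),p[1]+.043*np.sin(a),0*a+.0605])
r=least_squares(lambda p:(model(p)-pts).ravel(),[.62,.05,-.05]); print("pts",np.round(pts,1).tolist(),"pot",r.x.round(4),np.degrees(r.x[2]),"res",r.fun.round(2))
print("white model px",proj("top",[[r.x[0]+s*.043*np.cos(r.x[2]),r.x[1]+s*.043*np.sin(r.x[2]),.06] for s in(1,-1)]).round(1))
# side check
im=cv2.imread("pics/side5.png")[:,:,::-1].copy(); H=hsv(im).astype(int); S,V=H[...,1],H[...,2]
ps=model(r.x,"side"); q=[cen(p,h) for p,h in zip(ps,(0,0,60,60))]; print("side model",ps.round(1).tolist(),"seen",np.round(q,1).tolist())
r2=least_squares(lambda p:(model(p,"side")-q).ravel(),r.x);print("side pot",r2.x.round(4),np.degrees(r2.x[2]))
# lid
BAR=[box(-.031,.031,-.007,.007,.026,.052)]
M={}
for n,c in(("top",(175,259)),("side",(226,156))):
    im=cv2.imread(f"pics/{n}0.png")[:,:,::-1].copy(); h=hsv(im)
    M[n]=near((h[...,0]>5)&(h[...,0]<22)&(h[...,1]>130),c,25); print(n,M[n].sum())
for k in(("top","side"),("top",),("side",)): 
    x,f=fit(BAR,{n:M[n] for n in k},[.481,.292,-.4],0); print(k,x.round(4),np.degrees(x[2]),f)
E
```

```text
pts [[269.0, 192.1], [308.9, 195.9], [304.2, 181.3], [273.3, 206.5]] pot [ 0.626   0.0508 -0.0682] -3.907655092402024 res [-0.   -0.03 -0.06 -0.08  0.11  0.03 -0.04  0.08]
white model px [[290.9 174.3]
 [286.8 213.8]]
side model [[311.9, 177.8], [323.3, 201.0], [336.0, 194.8], [299.4, 183.4]] seen [[310.8, 177.5], [322.5, 201.2], [335.4, 194.7], [298.1, 182.9]]
side pot [ 0.6244  0.052  -0.0635] -3.64076725199647
top 244
side 257
('top', 'side') [ 0.4812  0.2939 -0.3991] -22.86959151346714 0.5126419276647318
('top',) [ 0.4817  0.2924 -0.3795] -21.746094948023142 0.20030737704918034
('side',) [ 0.4796  0.2979 -0.572 ] -32.77593911258616 0.2915856031128405
```

```bash
python3 - <<'E'
from h import *
BAR=[box(-.031,.031,-.007,.007,.026,.052)]
M={}
for n,c in(("top",(175,259)),("side",(226,156))):
    im=cv2.imread(f"pics/{n}0.png")[:,:,::-1].copy(); h=hsv(im)
    for t in(60,100):
        M[n]=near((h[...,0]>5)&(h[...,0]<25)&(h[...,1]>t),c,25); print(n,t,M[n].sum(),cv2.minAreaRect(np.float32(np.argwhere(M[n])[:,::-1])))
        for g in(-.35,-.5,-.65):
            x,f=fit(BAR,{n:M[n]},[.481,.293,g],0); print(x.round(4),np.degrees(x[2]).round(1),round(f,3))
E
```

```text
top 60 264 ((174.37429809570312, 258.9639587402344), (9.071599006652832, 29.96636962890625), 25.463346481323242)
[ 0.4811  0.2937 -0.3768] -21.6 0.121
[ 0.4817  0.293  -0.4013] -23.0 0.122
[ 0.4817  0.2933 -0.3726] -21.3 0.122
top 100 255 ((174.3000030517578, 258.8999938964844), (8.497058868408203, 29.96331024169922), 26.56505012512207)
[ 0.4819  0.293  -0.4042] -23.2 0.153
[ 0.482   0.2929 -0.417 ] -23.9 0.152
[ 0.4817  0.2928 -0.368 ] -21.1 0.148
side 60 313 ((225.0, 153.5), (11.0, 26.0), 90.0)
[ 0.4802  0.2966 -0.393 ] -22.5 0.083
[ 0.4797  0.2958 -0.363 ] -20.8 0.076
[ 0.4803  0.2961 -0.3796] -21.8 0.077
side 100 277 ((225.0, 154.0), (10.0, 26.0), 90.0)
[ 0.4788  0.2942 -0.4136] -23.7 0.213
[ 0.4809  0.2928 -0.4707] -27.0 0.213
[ 0.4806  0.2935 -0.3401] -19.5 0.22
```

```bash
python3 - <<'E'
from h import *
go([.4815,.293,.13],68,10,.05)
E
```

```text
from [0.4921 0.1394 0.1911] a 104.36 z-axis [ 0.0033  0.0049 -1.    ] turn -36.36
[{"linear": [0.0151, 0.0028, 0.0061], "delta_rot": [0, 0, 3.64], "fingers": 0.05}, {"linear": [0.0153, 0.0018, 0.0061], "delta_rot": [0, 0, 3.64], "fingers": 0.05}, {"linear": [0.0154, 0.0008, 0.0061], "delta_rot": [0, 0, 3.64], "fingers": 0.05}, {"linear": [0.0154, -0.0001, 0.0061], "delta_rot": [0, 0, 3.64], "fingers": 0.05}, {"linear": [0.0154, -0.0011, 0.0061], "delta_rot": [0, 0, 3.64], "fingers": 0.05}, {"linear": [0.0153, -0.0021, 0.0061], "delta_rot": [0, 0, 3.64], "fingers": 0.05}, {"linear": [0.0151, -0.003, 0.0061], "delta_rot": [0, 0, 3.64], "fingers": 0.05}, {"linear": [0.0149, -0.004, 0.0061], "delta_rot": [0, 0, 3.64], "fingers": 0.05}, {"linear": [0.0146, -0.0049, 0.0061], "delta_rot": [0, 0, 3.64], "fingers": 0.05}, {"linear": [0.0142, -0.0058, 0.0061], "delta_rot": [0, 0, 3.64], "fingers": 0.05}]
```

send_rows(
  plan=[
    {"linear":[0.015,0.003,0.006],"delta_rot":[0,0,3.6],"fingers":0.05},
    {"linear":[0.015,0.002,0.006],"delta_rot":[0,0,3.6],"fingers":0.05},
    {"linear":[0.015,0.001,0.006],"delta_rot":[0,0,3.6],"fingers":0.05},
    {"linear":[0.015,0,0.006],"delta_rot":[0,0,3.6],"fingers":0.05},
    {"linear":[0.015,-0.001,0.006],"delta_rot":[0,0,3.6],"fingers":0.05},
    {"linear":[0.015,-0.002,0.006],"delta_rot":[0,0,3.6],"fingers":0.05},
    {"linear":[0.015,-0.003,0.006],"delta_rot":[0,0,3.6],"fingers":0.05},
    {"linear":[0.015,-0.004,0.006],"delta_rot":[0,0,3.6],"fingers":0.05},
    {"linear":[0.013,-0.005,0.006],"delta_rot":[0,0,3.6],"fingers":0.05},
    {"linear":[0.009,-0.004,0.004],"delta_rot":[0,0,2],"fingers":0.05},
    {"linear":[0,0,0],"delta_rot":[0,0,0],"fingers":0.05},
    {"linear":[0,0,0],"delta_rot":[0,0,0],"fingers":0.05},
  ],
)

```text
clock: 9.95
position: [0.4868, 0.2977, 0.118]
ee_rot: [-0.004, 0.828, 0.561, -0.004]
contact_force: [0.2, -0.3, 0.3]
width: 0.0502
```

```bash
python3 - <<'E'
from h import *
tgt([.4815,.293,.1],68)
E
```

```text
pos [0.4868 0.2977 0.118 ] lin [-0.0063 -0.003   0.018 ] rot [-0.61  0.08  0.27] F [ 0.2 -0.3  0.3] M [ 0.   -0.02  0.02] w 0.0502 t 9.95
```

send_rows(
  plan=[
    {"linear":[-0.003,-0.002,0.006],"delta_rot":[-0.4,0,0.2],"fingers":0.05},
    {"linear":[-0.003,-0.001,0.01],"delta_rot":[-0.2,0,0.1],"fingers":0.05},
    {"linear":[0,0,0.004],"delta_rot":[0,0,0],"fingers":0.05},
    {"linear":[0,0,0],"delta_rot":[0,0,0],"fingers":0.05},
  ],
)

```text
clock: 10.28
position: [0.4816, 0.2917, 0.0955]
ee_rot: [0.001, 0.829, 0.56, -0.001]
contact_force: [-0.1, 0.1, 1.3]
width: 0.0499
```

```bash
python3 - <<'E'
from h import *
tgt([.4815,.293,.054],68)
b=save("side","pics/side6.png")
print(proj("side",[[.4815,.293,.052]]))
cv2.imwrite("pics/c6.png",cv2.resize(b[110:190,185:265][:,:,::-1],None,fx=6,fy=6,interpolation=cv2.INTER_CUBIC))
E
```

```text
pos [0.4816 0.2917 0.0955] lin [ 0.0013 -0.0006  0.0415] rot [0.01 0.19 0.06] F [-0.1  0.1  1.3] M [ 0.06 -0.02 -0.  ] w 0.0499 t 10.2833
[[225.24932122 149.30934795]]
```

View pics/c6.png

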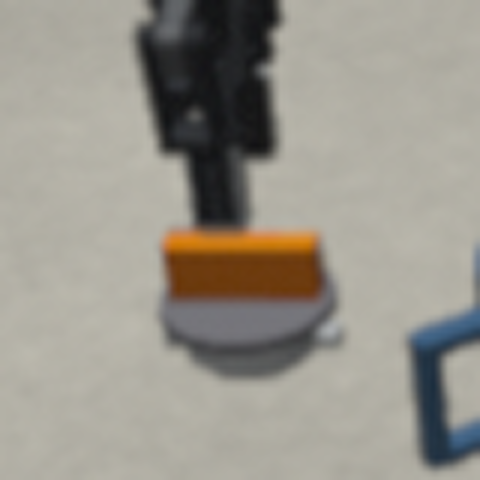

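send_rows(
  plan=[
    {"linear":[0.001,0,0.006],"delta_rot":[0,0,0],"fingers":0.05},
    {"linear":[0,0,0.01],"delta_rot":[0,0,0],"fingers":0.05},
    {"linear":[0,0,0.01],"delta_rot":[0,0,0],"fingers":0.05},
    {"linear":[0,0,0.007],"delta_rot":[0,0,0],"fingers":0.05},
    {"linear":[0,0,0.004],"delta_rot":[0,0,0],"fingers":0.05},
    {"linear":[0,0,0.002],"delta_rot":[0,0,0],"fingers":0.05},
    {"linear":[0,0,0],"delta_rot":[0,0,0],"fingers":0.05},
  ],
)

```text
clock: 10.92
position: [0.4833, 0.2918, 0.0536]
ee_rot: [0.001, 0.829, 0.559, -0.0]
contact_force: [0.7, 0.2, 0.5]
width: 0.0496
```

```bash
python3 - <<'E'
from h import *
tgt([.4815,.293,.054],68)
E
```

```text
pos [0.4833 0.2918 0.0536] lin [ 0.0005 -0.0021 -0.0004] rot [ 0.09  0.12 -0.02] F [0.7 0.2 0.5] M [0.01 0.06 0.02] w 0.0496 t 10.9167
```

send_rows(
  plan=[
    {"linear":[0.0005,-0.002,0],"delta_rot":[0,0,0],"fingers":0.04},
    {"linear":[0,0,0],"delta_rot":[0,0,0],"fingers":0.03},
    {"linear":[0,0,0],"delta_rot":[0,0,0],"fingers":0.02},
    {"linear":[0,0,0],"delta_rot":[0,0,0],"fingers":0.012},
    {"linear":[0,0,0],"delta_rot":[0,0,0],"fingers":0.0},
    {"linear":[0,0,0],"delta_rot":[0,0,0],"fingers":0.0},
    {"linear":[0,0,0],"delta_rot":[0,0,0],"fingers":0.0},
  ],
  force=90,
)

```text
clock: 11.5
position: [0.4818, 0.2936, 0.0542]
ee_rot: [0.001, 0.829, 0.559, 0.0]
contact_force: [-0.1, -0.4, -2.3]
width: 0.0125
```

```bash
python3 - <<'E'
from h import *
tgt([.4815,.293,.054],68)
E
```

```text
pos [0.4818 0.2936 0.0542] lin [-0.0006 -0.0001  0.0002] rot [0.15 0.05 0.  ] F [-0.1 -0.4 -2.3] M [0.01 0.02 0.04] w 0.0125 t 11.5
```

send_rows(
  plan=[
    {"linear":[0,0,-0.005],"delta_rot":[0,0,0],"fingers":0.0},
    {"linear":[0,0,-0.01],"delta_rot":[0,0,0],"fingers":0.0},
    {"linear":[0,0,-0.015],"delta_rot":[0,0,0],"fingers":0.0},
    {"linear":[0,0,-0.02],"delta_rot":[0,0,0],"fingers":0.0},
    {"linear":[0,0,-0.02],"delta_rot":[0,0,0],"fingers":0.0},
    {"linear":[0,0,-0.02],"delta_rot":[0,0,0],"fingers":0.0},
    {"linear":[0,0,-0.015],"delta_rot":[0,0,0],"fingers":0.0},
    {"linear":[0,0,-0.01],"delta_rot":[0,0,0],"fingers":0.0},
    {"linear":[0,0,0],"delta_rot":[0,0,0],"fingers":0.0},
  ],
)

```text
clock: 12.25
position: [0.4806, 0.2932, 0.1791]
ee_rot: [0.001, 0.829, 0.559, -0.0]
contact_force: [-0.3, -0.4, -1.8]
width: 0.0123
```

```bash
python3 - <<'E'
from h import *
go([.6255,.051,.17],86.1,18,0.0)
E
```

```text
from [0.4806 0.2932 0.1791] a 68.0 z-axis [ 0.0012 -0.0022 -1.    ] turn 18.1
[{"linear": [-0.0095, 0.0125, 0.0005], "delta_rot": [0, 0, -1.01], "fingers": 0.0}, {"linear": [-0.0097, 0.0123, 0.0005], "delta_rot": [0, 0, -1.01], "fingers": 0.0}, {"linear": [-0.0099, 0.0122, 0.0005], "delta_rot": [0, 0, -1.01], "fingers": 0.0}, {"linear": [-0.0101, 0.012, 0.0005], "delta_rot": [0, 0, -1.01], "fingers": 0.0}, {"linear": [-0.0103, 0.0118, 0.0005], "delta_rot": [0, 0, -1.01], "fingers": 0.0}, {"linear": [-0.0105, 0.0116, 0.0005], "delta_rot": [0, 0, -1.01], "fingers": 0.0}, {"linear": [-0.0107, 0.0114, 0.0005], "delta_rot": [0, 0, -1.01], "fingers": 0.0}, {"linear": [-0.0109, 0.0113, 0.0005], "delta_rot": [0, 0, -1.01], "fingers": 0.0}, {"linear": [-0.0111, 0.0111, 0.0005], "delta_rot": [0, 0, -1.01], "fingers": 0.0}, {"linear": [-0.0113, 0.0109, 0.0005], "delta_rot": [0, 0, -1.01], "fingers": 0.0}, {"linear": [-0.0115, 0.0107, 0.0005], "delta_rot": [0, 0, -1.01], "fingers": 0.0}, {"linear": [-0.0117, 0.0105, 0.0005], "delta_rot": [0, 0, -1.01], "fingers": 0.0}, {"linear": [-0.0119, 0.0103, 0.0005], "delta_rot": [0, 0, -1.01], "fingers": 0.0}, {"linear": [-0.012, 0.01, 0.0005], "delta_rot": [0, 0, -1.01], "fingers": 0.0}, {"linear": [-0.0122, 0.0098, 0.0005], "delta_rot": [0, 0, -1.01], "fingers": 0.0}, {"linear": [-0.0124, 0.0096, 0.0005], "delta_rot": [0, 0, -1.01], "fingers": 0.0}, {"linear": [-0.0126, 0.0094, 0.0005], "delta_rot": [0, 0, -1.01], "fingers": 0.0}, {"linear": [-0.0127, 0.0092, 0.0005], "delta_rot": [0, 0, -1.01], "fingers": 0.0}]
```

send_rows(
  plan=[
    {"linear":[-0.005,0.006,0],"delta_rot":[0,0,-1],"fingers":0.0},
    {"linear":[-0.01,0.012,0],"delta_rot":[0,0,-1],"fingers":0.0},
    {"linear":[-0.01,0.012,0],"delta_rot":[0,0,-1],"fingers":0.0},
    {"linear":[-0.01,0.012,0],"delta_rot":[0,0,-1],"fingers":0.0},
    {"linear":[-0.01,0.012,0],"delta_rot":[0,0,-1],"fingers":0.0},
    {"linear":[-0.01,0.012,0],"delta_rot":[0,0,-1],"fingers":0.0},
    {"linear":[-0.011,0.011,0],"delta_rot":[0,0,-1],"fingers":0.0},
    {"linear":[-0.011,0.011,0],"delta_rot":[0,0,-1],"fingers":0.0},
    {"linear":[-0.011,0.011,0],"delta_rot":[0,0,-1],"fingers":0.0},
    {"linear":[-0.011,0.011,0],"delta_rot":[0,0,-1],"fingers":0.0},
    {"linear":[-0.011,0.011,0],"delta_rot":[0,0,-1],"fingers":0.0},
    {"linear":[-0.008,0.007,0],"delta_rot":[0,0,-1],"fingers":0.0},
  ],
)

```text
clock: 13.25
position: [0.5694, 0.1391, 0.1794]
ee_rot: [-0.001, 0.761, 0.649, -0.001]
contact_force: [0.0, 0.2, -1.7]
width: 0.012
```

```bash
python3 - <<'E'
from h import *
go([.6255,.051,.16],86.1,7,0.0)
E
```

```text
from [0.5694 0.1391 0.1794] a 80.86 z-axis [-3.1e-03 -9.0e-04 -1.0e+00] turn 5.24
[{"linear": [-0.0112, 0.0099, 0.0028], "delta_rot": [0, 0, -0.75], "fingers": 0.0}, {"linear": [-0.0113, 0.0098, 0.0028], "delta_rot": [0, 0, -0.75], "fingers": 0.0}, {"linear": [-0.0114, 0.0096, 0.0028], "delta_rot": [0, 0, -0.75], "fingers": 0.0}, {"linear": [-0.0115, 0.0095, 0.0028], "delta_rot": [0, 0, -0.75], "fingers": 0.0}, {"linear": [-0.0117, 0.0093, 0.0028], "delta_rot": [0, 0, -0.75], "fingers": 0.0}, {"linear": [-0.0118, 0.0092, 0.0028], "delta_rot": [0, 0, -0.75], "fingers": 0.0}, {"linear": [-0.0119, 0.009, 0.0028], "delta_rot": [0, 0, -0.75], "fingers": 0.0}]
```

send_rows(
  plan=[
    {"linear":[-0.011,0.01,0.003],"delta_rot":[0,0,-0.7],"fingers":0.0},
    {"linear":[-0.011,0.01,0.003],"delta_rot":[0,0,-0.7],"fingers":0.0},
    {"linear":[-0.011,0.009,0.003],"delta_rot":[0,0,-0.7],"fingers":0.0},
    {"linear":[-0.011,0.009,0.003],"delta_rot":[0,0,-0.7],"fingers":0.0},
    {"linear":[-0.011,0.009,0.003],"delta_rot":[0,0,-0.7],"fingers":0.0},
    {"linear":[-0.011,0.008,0.003],"delta_rot":[0,0,-0.7],"fingers":0.0},
    {"linear":[-0.008,0.006,0.002],"delta_rot":[0,0,-0.7],"fingers":0.0},
    {"linear":[-0.002,0.002,0],"delta_rot":[0,0,0],"fingers":0.0},
    {"linear":[0,0,0],"delta_rot":[0,0,0],"fingers":0.0},
  ],
)

```text
clock: 14.0
position: [0.6226, 0.0488, 0.1549]
ee_rot: [-0.003, 0.732, 0.681, -0.004]
contact_force: [0.2, -0.2, -2.1]
width: 0.0122
```

```bash
python3 - <<'E'
from h import *
tgt([.6255,.051,.125],86.1)
b=save("side","pics/side7.png")
p,m,s=tool(); c=p-[0,0,.054]; a=np.arctan2(m[1,0],m[0,0])-np.pi/2
R=np.array([[np.cos(a),-np.sin(a),0],[np.sin(a),np.cos(a),0],[0,0,1]])
z=cv2.resize(b[120:220,260:360][:,:,::-1],None,fx=6,fy=6,interpolation=cv2.INTER_CUBIC)
for q in(circ(.036,.026),box(-.031,.031,-.007,.007,.026,.052)):
    for u,v in (proj("side",q@R.T+c)-[260,120]+.5)*6: cv2.circle(z,(int(u),int(v)),2,(255,0,255),-1)
# pot mouth model
for u,v in (proj("side",circ(.030,.06)+[.6255,.051,0])-[260,120]+.5)*6: cv2.circle(z,(int(u),int(v)),2,(255,255,0),-1)
cv2.imwrite("pics/c7.png",z)
E
```

```text
pos [0.6226 0.0488 0.1549] lin [0.0025 0.003  0.0298] rot [-0.6   0.14 -0.27] F [ 0.2 -0.2 -2.1] M [ 0.   -0.01  0.05] w 0.0122 t 14.0
```

View pics/c7.png

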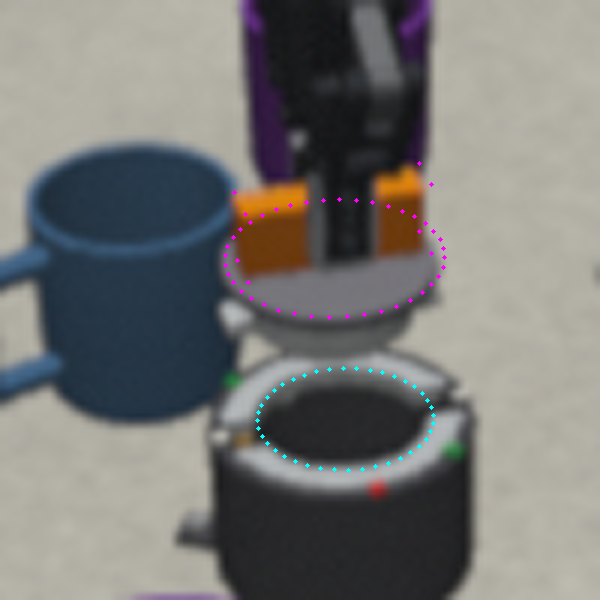

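send_rows(
  plan=[
    {"linear":[0.001,0.0015,0.004],"delta_rot":[-0.4,0.1,-0.2],"fingers":0.0},
    {"linear":[0.001,0.001,0.008],"delta_rot":[-0.2,0,-0.1],"fingers":0.0},
    {"linear":[0,0,0.008],"delta_rot":[0,0,0],"fingers":0.0},
    {"linear":[0,0,0.004],"delta_rot":[0,0,0],"fingers":0.0},
    {"linear":[0,0,0],"delta_rot":[0,0,0],"fingers":0.0},
    {"linear":[0,0,0],"delta_rot":[0,0,0],"fingers":0.0},
  ],
)

```text
clock: 14.55
position: [0.6226, 0.0543, 0.1281]
ee_rot: [-0.001, 0.73, 0.684, -0.0]
contact_force: [-0.0, -1.2, -1.0]
width: 0.0119
```

```bash
python3 - <<'E'
from h import *
tgt([.6255,.051,.116],86.1)
E
```

```text
pos [0.6226 0.0543 0.1281] lin [-0.0031  0.0031  0.0121] rot [-0.1  -0.05  0.21] F [-0.  -1.2 -1. ] M [-0.03 -0.03 -0.01] w 0.0119 t 14.55
```

send_rows(
  plan=[
    {"linear":[-0.002,0.003,0.002],"delta_rot":[0,0,0.2],"fingers":0.0},
    {"linear":[0,0,0.001],"delta_rot":[0,0,0],"fingers":0.0},
    {"linear":[0,0,0],"delta_rot":[0,0,0],"fingers":0.0},
    {"linear":[0,0,0],"delta_rot":[0,0,0],"fingers":0.0},
  ],
)

```text
clock: 14.88
position: [0.626, 0.0523, 0.1249]
ee_rot: [-0.001, 0.731, 0.683, -0.0]
contact_force: [0.9, -0.8, -2.1]
width: 0.0122
```

```bash
python3 - <<'E'
from h import *
tgt([.6255,.051,.116],86.1)
E
```

```text
pos [0.626  0.0523 0.1249] lin [-0.0013 -0.0004  0.0089] rot [-0.08 -0.05  0.02] F [ 0.9 -0.8 -2.1] M [ 0.02 -0.04 -0.01] w 0.0122 t 14.8833
```

send_rows(
  plan=[
    {"linear":[-0.001,0,0.003],"delta_rot":[0,0,0],"fingers":0.0},
    {"linear":[0,0,0.004],"delta_rot":[0,0,0],"fingers":0.0},
    {"linear":[0,0,0.003],"delta_rot":[0,0,0],"fingers":0.0},
    {"linear":[0,0,0.002],"delta_rot":[0,0,0],"fingers":0.0},
    {"linear":[0,0,0],"delta_rot":[0,0,0],"fingers":0.0},
  ],
)

```text
clock: 15.3
position: [0.6263, 0.0509, 0.1123]
ee_rot: [-0.0, 0.731, 0.683, 0.0]
contact_force: [0.1, -0.2, -1.4]
width: 0.0121
```

```bash
python3 - <<'E'
from h import *
tgt([.6255,.051,.094],86.1)
E
```

```text
pos [0.6263 0.0509 0.1123] lin [ 0.     -0.0008  0.0183] rot [-0.   -0.05 -0.01] F [ 0.1 -0.2 -1.4] M [0.03 0.02 0.01] w 0.0121 t 15.3
```

send_rows(
  plan=[
    {"linear":[0,0,0.002],"delta_rot":[0,0,0],"fingers":0.0},
    {"linear":[0,0,0.003],"delta_rot":[0,0,0],"fingers":0.0},
    {"linear":[0,0,0.003],"delta_rot":[0,0,0],"fingers":0.0},
    {"linear":[0,0,0.001],"delta_rot":[0,0,0],"fingers":0.0},
  ],
)

```text
clock: 15.63
position: [0.6263, 0.0509, 0.1024]
ee_rot: [-0.0, 0.731, 0.683, 0.0]
contact_force: [-0.1, 0.1, -1.1]
width: 0.0122
```

```bash
python3 - <<'E'
from h import *
tgt([.6255,.051,.094],86.1)
E
```

```text
pos [0.6263 0.0509 0.1024] lin [ 0.     -0.0008  0.0084] rot [ 0.   -0.05 -0.  ] F [-0.1  0.1 -1.1] M [ 0.03  0.01 -0.01] w 0.0122 t 15.6333
```

Free of contact with the lugs in the notches; continue down.

send_rows(
  plan=[
    {"linear":[0,0,0.002],"delta_rot":[0,0,0],"fingers":0.0},
    {"linear":[0,0,0.003],"delta_rot":[0,0,0],"fingers":0.0},
    {"linear":[0,0,0.002],"delta_rot":[0,0,0],"fingers":0.0},
    {"linear":[0,0,0.0015],"delta_rot":[0,0,0],"fingers":0.0},
  ],
)

```text
clock: 15.97
position: [0.6264, 0.051, 0.0939]
ee_rot: [-0.0, 0.731, 0.683, 0.0]
contact_force: [-4.1, 0.9, 12.7]
width: 0.0123
```

```bash
python3 - <<'E'
from h import *
tgt([.6255,.051,.094],86.1)
E
```

```text
pos [0.6264 0.051  0.0939] lin [-0.0001 -0.0009 -0.0001] rot [ 0.02 -0.05  0.  ] F [-4.1  0.9 12.7] M [-0.12  0.58 -0.01] w 0.0123 t 15.9667
```

send_rows(
  plan=[
    {"linear":[0,0,0],"delta_rot":[0,0,3],"fingers":0.0},
    {"linear":[0,0,0.0003],"delta_rot":[0,0,5],"fingers":0.0},
    {"linear":[0,0,0.0003],"delta_rot":[0,0,5],"fingers":0.0},
    {"linear":[0,0,0.0003],"delta_rot":[0,0,5],"fingers":0.0},
    {"linear":[0,0,0.0003],"delta_rot":[0,0,5],"fingers":0.0},
    {"linear":[0,0,0.0003],"delta_rot":[0,0,3],"fingers":0.0},
  ],
)

```text
clock: 16.47
position: [0.6273, 0.0506, 0.094]
ee_rot: [0.001, 0.87, 0.493, 0.001]
contact_force: [0.3, -0.7, 0.4]
width: 0.012
```

```bash
python3 - <<'E'
from h import *
tgt([.6264,.051,.0935],41.1)
E
```

```text
pos [0.6273 0.0506 0.094 ] lin [-0.0002 -0.001   0.0005] rot [ 0.17 -0.08 17.96] F [ 0.3 -0.7  0.4] M [-0.08  0.04  0.15] w 0.012 t 16.4667
```

send_rows(
  plan=[
    {"linear":[0,-0.0005,0.0006],"delta_rot":[0,0,4],"fingers":0.0},
    {"linear":[0,0,0.0006],"delta_rot":[0,0,5],"fingers":0.0},
    {"linear":[0,0,0.0006],"delta_rot":[0,0,4],"fingers":0.0},
    {"linear":[0,0,0.0006],"delta_rot":[0,0,2],"fingers":0.0},
    {"linear":[0,0,0.0005],"delta_rot":[0,0,0],"fingers":0.0},
  ],
)

```text
clock: 16.88
position: [0.6271, 0.0498, 0.094]
ee_rot: [0.003, 0.929, 0.37, 0.001]
contact_force: [-1.1, 0.7, 1.3]
width: 0.0122
```

```bash
python3 - <<'E'
from h import *
tgt([.6264,.051,.0935],41.1)
E
```

```text
pos [0.6271 0.0498 0.094 ] lin [ 0.0004 -0.0014  0.0005] rot [ 0.34 -0.05  2.32] F [-1.1  0.7  1.3] M [0.08 0.25 0.13] w 0.0122 t 16.8833
```

send_rows(
  plan=[
    {"linear":[0.0003,-0.0008,0.0008],"delta_rot":[0.3,0,2.0],"fingers":0.0},
    {"linear":[0,0,0.0008],"delta_rot":[0,0,0.4],"fingers":0.0},
    {"linear":[0,0,0.0008],"delta_rot":[0,0,0],"fingers":0.0},
  ],
)

```text
clock: 17.13
position: [0.6271, 0.0497, 0.0939]
ee_rot: [0.001, 0.936, 0.352, 0.001]
contact_force: [-1.4, 0.1, 4.3]
width: 0.0122
```

```bash
python3 - <<'E'
from h import *
tgt([.6264,.051,.0935],41.1)
b=save("side","pics/side8.png")
z=cv2.resize(b[120:220,260:360][:,:,::-1],None,fx=6,fy=6,interpolation=cv2.INTER_CUBIC)
a=np.radians(-48.9); R=np.array([[np.cos(a),-np.sin(a),0],[np.sin(a),np.cos(a),0],[0,0,1]])
for q in(circ(.036,.026),box(-.031,.031,-.007,.007,.026,.052)):
    for u,v in (proj("side",q@R.T+[.6255,.051,.04])-[261,120]+.5)*6: cv2.circle(z,(int(u),int(v)),2,(255,0,255),-1)
cv2.imwrite("pics/c8.png",z)
E
```

```text
pos [0.6271 0.0497 0.0939] lin [ 0.0003 -0.0014  0.0004] rot [ 0.2  -0.04  0.12] F [-1.4  0.1  4.3] M [-0.02  0.45  0.11] w 0.0122 t 17.1333
```

View pics/c8.png

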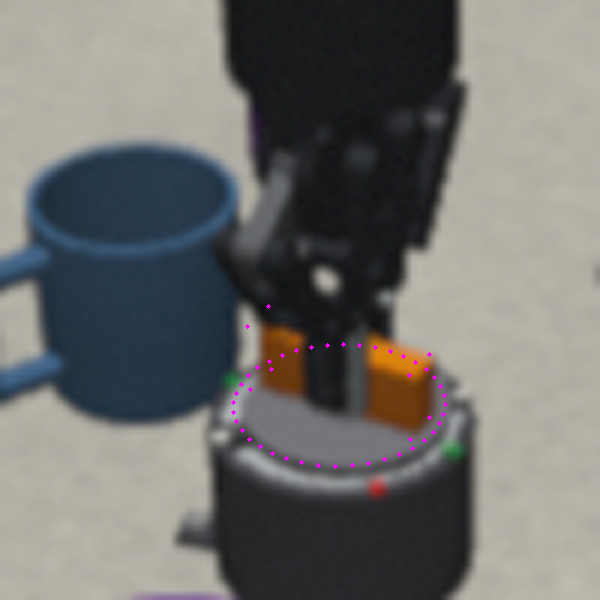

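```bash
python3 - <<'E'
from h import *
im=cv2.imread("pics/side8.png")[:,:,::-1].copy(); h=hsv(im)
m=near((h[...,0]>5)&(h[...,0]<25)&(h[...,1]>90)&(h[...,2]>70),(317,183),28)
v,u=np.mgrid[:400,:640]; 
dark=(im.max(2)<75)&~m; dark[:, 311:321]|=True; w=~dark   # finger columns ignored
BAR=[box(-.031,.031,-.007,.007,.026,.052)]
for sx,sy in((0,0),(-.0015,.001),(-.003,.001)):
  print(sx,[(d,round(float((np.abs(sil("side",BAR,[.6255+sx,.051+sy,np.radians(-3.9-d)],.04)-m)*w).sum()),1)) for d in range(30,62,4)])
def c(p): return (np.abs(sil("side",BAR,p,.04)-m)*w).sum()
r=minimize(c,[.624,.052,np.radians(-46)],method="Nelder-Mead",options=dict(initial_simplex=[[.624,.052,-.8],[.63,.052,-.8],[.624,.058,-.8],[.624,.052,-1]]))
print(r.x.round(4),"turn",-3.9-np.degrees(r.x[2]),r.fun,m.sum())
st=manip.get_state(); print(st["moment"],st["qpos"][5])
E
```

```text
0 [(30, 83.4), (34, 72.0), (38, 62.8), (42, 49.8), (46, 43.4), (50, 33.2), (54, 35.5), (58, 48.5)]
-0.0015 [(30, 85.1), (34, 73.6), (38, 60.0), (42, 50.9), (46, 45.8), (50, 46.3), (54, 51.6), (58, 62.6)]
-0.003 [(30, 93.6), (34, 79.9), (38, 76.5), (42, 69.6), (46, 70.0), (50, 75.4), (54, 77.1), (58, 81.1)]
[ 0.6263  0.0541 -0.9602] turn 51.11479178379087 20.125 227
[-0.04166686  0.46827983  0.08852754] -0.7487297960422589
```

```bash
python3 - <<'E'
from h import *
BAR=[box(-.031,.031,-.007,.007,.026,.052)]
def run(f,c0,cols,z,p0,yaw0):
    im=cv2.imread(f)[:,:,::-1].copy(); h=hsv(im)
    m=near((h[...,0]>5)&(h[...,0]<25)&(h[...,1]>90)&(h[...,2]>70),c0,28)
    w=~((im.max(2)<75)&~m); w[:,cols[0]:cols[1]]=False
    c=lambda p:(np.abs(sil("side",BAR,p,z,8)-m)*w).sum()
    best=min((minimize(c,[*p0,yaw0+d],method="Nelder-Mead",options=dict(initial_simplex=np.array([*p0,yaw0+d])+[[0,0,0],[.004,0,0],[0,.004,0],[0,0,.15]])) for d in(-.15,0,.1)),key=lambda r:r.fun)
    print(f,best.x.round(4),np.degrees(best.x[2]).round(1),round(best.fun,1))
run("pics/side7.png",(315,157),(311,323),.101,(.6215,.050),-.064)
run("pics/side8.png",(317,183),(311,321),.040,(.6255,.052),-.85)
E
```

```text
pics/side7.png [ 0.6211  0.0512 -0.0361] -2.1 29.7
pics/side8.png [ 0.6263  0.0539 -0.9635] -55.2 20.4
```

send_rows(
  plan=[
    {"linear":[0,0,0.0006],"delta_rot":[0,0,-1.5],"fingers":0.0},
    {"linear":[0,0,0.0006],"delta_rot":[0,0,-1],"fingers":0.0},
    {"linear":[0,0,0.0006],"delta_rot":[0,0,0],"fingers":0.0},
    {"linear":[0,0,0.0006],"delta_rot":[0,0,0],"fingers":0.0},
  ],
)

```text
clock: 17.52
position: [0.6271, 0.0499, 0.0939]
ee_rot: [0.002, 0.927, 0.375, 0.002]
contact_force: [-1.4, 0.2, 5.6]
width: 0.0124
```

```bash
python3 - <<'E'
from h import *
import time
tgt([.6264,.051,.0935],41.1)
for n in range(6): b=save("side","pics/side9.png")
tgt([.6264,.051,.0935],41.1)
CM=cv2.imread("pics/side9.png")[:,:,::-1].copy(); h=hsv(CM)
m=near((h[...,0]>95)&(h[...,0]<118)&(h[...,1]>70),(282,168),40)
print("cup",fit(CUP,{"side":m},[.59,.19,.25],0))
z=cv2.resize(b[110:220,255:365][:,:,::-1],None,fx=5,fy=5,interpolation=cv2.INTER_CUBIC)
a=np.radians(-46.4); P=np.array([.6255,.051,.092]); d=np.array([np.cos(a),np.sin(a),0])
cv2.imwrite("pics/c9.png",z)
E
```

```text
pos [0.6271 0.0499 0.0939] lin [ 0.0003 -0.0013  0.0004] rot [ 0.26 -0.11  2.95] F [-1.4  0.2  5.6] M [-0.08  0.55 -0.  ] w 0.0124 t 17.5167
pos [0.6271 0.0499 0.094 ] lin [ 0.0003 -0.0013  0.0004] rot [ 0.25 -0.1   2.95] F [-1.6  0.3  5. ] M [-0.13  0.5  -0.01] w 0.0123 t 17.8167
cup (array([0.59069923, 0.19207565, 0.40515106]), np.float64(0.18677770224337187))
```

View pics/c9.png

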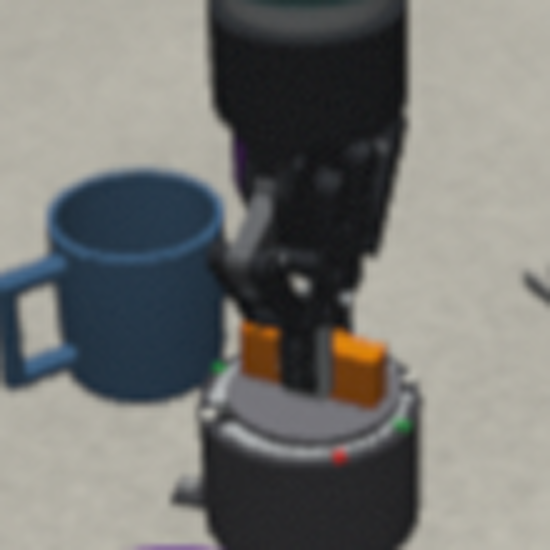

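```bash
python3 - <<'E'
from h import *
im=cv2.imread("pics/side9.png")[:,:,::-1].copy(); h=hsv(im)
m=near((h[...,0]>5)&(h[...,0]<25)&(h[...,1]>90)&(h[...,2]>60),(317,183),28)
# lowest and highest orange pixel (subpixel by colour weight) per column outside the finger
cols=[u for u in range(300,340) if m[:,u].any()]
lo=np.array([[u,np.where(m[:,u])[0].max()+.5] for u in cols]); hi=np.array([[u,np.where(m[:,u])[0].min()-.5] for u in cols])
print(lo.tolist()); print(hi[:,1].tolist())
for d in(36,40,42,44,48,52):
    a=np.radians(-3.9-d); R=np.array([[np.cos(a),-np.sin(a),0],[np.sin(a),np.cos(a),0],[0,0,1]])
    q=np.array([[-.031,-.007,.026],[.031,-.007,.026],[.031,.007,.052],[-.031,.007,.052],[.031,.007,.026]])@R.T+[.6255,.051,.04]
    p=proj("side",q); print(d,p.round(1).tolist(),"slope front",((p[1]-p[0])[1]/(p[1]-p[0])[0]).round(3),"back top",((p[2]-p[3])[1]/(p[2]-p[3])[0]).round(3))
E
```

```text
[[303.0, 183.5], [304.0, 184.5], [305.0, 184.5], [306.0, 185.5], [307.0, 185.5], [308.0, 185.5], [309.0, 185.5], [310.0, 186.5], [321.0, 189.5], [322.0, 189.5], [323.0, 189.5], [324.0, 190.5], [325.0, 190.5], [326.0, 190.5], [327.0, 190.5], [328.0, 191.5], [329.0, 191.5], [330.0, 190.5], [331.0, 189.5]]
[173.5, 173.5, 173.5, 174.5, 174.5, 174.5, 174.5, 174.5, 175.5, 174.5, 174.5, 175.5, 176.5, 176.5, 176.5, 177.5, 177.5, 177.5, 178.5]
36 [[301.7, 185.8], [330.3, 191.5], [332.6, 177.1], [303.8, 171.6], [332.6, 187.8]] slope front 0.199 back top 0.191
40 [[301.9, 185.2], [329.7, 192.1], [332.4, 177.7], [304.4, 171.1], [332.4, 188.4]] slope front 0.246 back top 0.236
42 [[302.0, 184.9], [329.4, 192.3], [332.3, 178.1], [304.8, 170.9], [332.3, 188.7]] slope front 0.271 back top 0.259
44 [[302.2, 184.6], [329.0, 192.6], [332.2, 178.4], [305.1, 170.7], [332.2, 189.0]] slope front 0.297 back top 0.284
48 [[302.5, 184.0], [328.3, 193.1], [331.9, 179.0], [305.9, 170.2], [331.9, 189.6]] slope front 0.351 back top 0.335
52 [[302.9, 183.5], [327.5, 193.5], [331.5, 179.5], [306.7, 169.8], [331.5, 190.2]] slope front 0.41 back top 0.392
```

send_rows(
  plan=[
    {"linear":[0,0,0.0006],"delta_rot":[0,0,2],"fingers":0.0},
    {"linear":[0,0,0.0006],"delta_rot":[0,0,0.5],"fingers":0.0},
    {"linear":[0,0,0.0006],"delta_rot":[0,0,0.3],"fingers":0.0},
    {"linear":[0,0,0.0006],"delta_rot":[0,0,0.3],"fingers":0.0},
  ],
)

```text
clock: 18.15
position: [0.6271, 0.0497, 0.0939]
ee_rot: [0.002, 0.936, 0.351, 0.002]
contact_force: [-1.1, -0.5, 5.1]
width: 0.012
```

```bash
python3 - <<'E'
from h import *
tgt([.6264,.051,.0935],41.1)
for _ in range(6): manip.get_image("side")
tgt([.6264,.051,.0935],41.1)
p,m,s=tool(); d=level(41.1)[2]
if abs(d)<4: print(manip.sign_off())
E
```

```text
pos [0.6271 0.0497 0.0939] lin [ 0.0003 -0.0014  0.0004] rot [ 0.34 -0.11  0.01] F [-1.1 -0.5  5.1] M [-0.02  0.52  0.3 ] w 0.012 t 18.15
pos [0.6271 0.0497 0.0939] lin [ 0.0003 -0.0014  0.0004] rot [ 0.34 -0.11  0.01] F [-2.  -0.8  6.2] M [-0.02  0.54  0.22] w 0.0123 t 18.45
the job is handed in; nothing more can be done
None
```

I moved the blue cup by its handle onto the counter, about 145 mm from the pot's axis, upright and let go. I then fitted the lid into the pot until its flange sat on the rim and twisted it clockwise to the half-way position. I handed the job in at 18.5 s, still gripping the lid; no verdict is reported.

**Last checks:**
- **Turn:** the gripper heading gives about 45° clockwise from the notches, well short of the lock.
- **Seating:** the gripper height matches a fitted lid (TCP at 0.0939 m, 0.094 m expected), with about 6 N pressing down. The axis is within about 2 mm of where I measured the pot.
- **Grip:** the fingers stayed closed on the bar at 12 mm opening, with the force set to 90 N. The wrist felt about 0.2–0.3 N m of twist, more than the 0.11 N m expected from the spring alone.
- **Stillness:** the pose did not change over 0.3 s of waiting.
- **Cup:** the side picture shows it standing upright, clear of the pot.

**What disagreed:** at 45°, my outline fit of the orange bar in the side picture suggested about 51°. I turned back to about 42°, where the slope of the bar's edge gave about 43°, matching the gripper heading. I trusted those two and returned to 45°; all of these values are inside the 36–54° window.

I did not recheck the tray, headshell, guard or tweezers at the end; no motion went near them.

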